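Long battery pack into the crowded pack bin

ROBOT

A 7-joint arm with a two-finger parallel gripper is mounted at the origin on the work surface. World frame = base frame: x ahead of the robot, y to its left, z up, the work surface at z = 0. Lengths are in m, angles in rad, forces in N, time in s.
With the tool pointing down it reaches from about 0.35 to 0.9 m from the base axis. Payload 19.9 kg.
Tool frame: the origin (TCP) lies on the front face of the gripper's body, between the roots of the fingers; the fingertips stand 73 mm ahead of it and the grasp point (between the pads) lies 54 mm ahead of it; z points along the fingers, y is the line along which they close (so a half turn about z gives the same grasp; the last joint's range is limited). The gripper opens to 85 mm and grips with 20 to 120 N. Pads are 22 mm wide; open, the fingers measure 114 mm over their backs; the gripper's body (76 mm by 85 mm) begins 54 mm behind the grasp point. The pads swing forward as they close: fully open they stand 13 mm farther back than shut.
Start: joints at [-1.371, 0.417, -0.01, 1.614, 0.005, 1.111, -0.053], TCP at [0.15, 0.607, 0.304] pointing down, gripper open.
Joint ranges: [-2.81, 2.81], [-0.39, 2.02], [-1.27, 1.25], [0.06, 2.57], [-1.19, 4.33], [0.19, 2], [-2.82, 2.82]. Speed limits (rad/s): [1.89, 1.89, 2.39, 2.39, 3.01, 3.01, 3.01].

INTERFACE

Orientations are given as a 3x3 rotation matrix whose columns are the frame's x, y, z axes.
In Python, from rig import robot, optics gives the robot as it stands. The module is installed in compiled form; this text tells all that it offers.
- The arm moves only by the tool jog_arm, never from a script. Its argument "motion" is a list of rows, each a list of 7 numbers: the shift along the tool's x, y, z in cm, then the turn, a rotation vector about the tool's x, y, z in rad, then the finger opening in cm, from 0 to 8.54. In form: [[dx, dy, dz, rx, ry, rz, grip], ...]. A call has 1 to 20 rows; each row shifts and turns the commanded pose from where the row before left it, along the tool's axes as they then stand; what a row does not reach is not made up. A row lasts 1/12 s, in which the tool goes at most 41.7 mm and 7.16 degrees, less where a joint would pass 70% of its speed; a pose out of reach is approached as far as the arm can. A call is refused whole if a number of a shift passes 4.17 or a number of a turn 0.125, either way. A call with a gripper value outside its range is refused whole. The fingers move at their own pace and stop on an object; "squeeze" is the grip in N (left out, the last holds). Time passes only in rows, so rows that do not move let the fingers close. It gives the time, the measured TCP pose, the force, the opening and the grip force at its end, in the units of the state.
- robot.state(): the state, without advancing time (a new reading comes with each control period).
- optics.read_camera(name): name is "side" or "top" or "wrist"; returns a dict with "frame" (420x560x3 uint8, red, green, blue), "fovy" (degrees; the focal length in pixels is half the picture's height over the tangent of half this angle, whatever the lens; pixels are square), "cx", "cy" (the principal point, pixels), "R" (3x3) and "t" (3): a world point X has camera coordinates R X + t. Camera axes: x right, y down, z forward; pixel columns grow to the right and rows downward; lengths in m; the calibration is good to about 2 mm. A picture is of the moment at which its call begins. There is no depth.
- robot.finish_job(): hands the job in; it is judged then, once.
The state is a dict: "clock": time; "joint_positions": joint angles; "qvel": joint speeds; "joint_torque": joint torques, N m; "ee_pos": TCP position; "tool_rot": TCP orientation; "wrist_force": force on the tool from outside, world axes, zero at the start; "torque": the same for the moment, N m; "opening": opening from 0.0 (shut) to 1.0 (fully open); "finger_force": force on a finger pad.
Only numpy, scipy, OpenCV 4.12 (cv2) and the standard library are available. Lean on these libraries where they do the work, as an engineer would, in place of code of your own. Each camera call takes 0.05 s, during which the arm holds its last target. There are 200 camera calls.

TASK

Take the one long battery pack out of the charger and lower it gently, bevelled end down, into the narrow gap in the row of short packs in the clear bin. The gap is too tight, so let the pack's bevelled foot ease the packs on either side apart as it goes down, all the way to the bin's floor. Leave it standing upright between those two, with both of them still standing in the bin.

Things in the scene. Friction and masses are not known exactly. Their poses are not given: they have to be found in the camera images.
- long_pack_center (a point): centre (half-way up) of the long grey battery pack: 40 (x) x 26 (y) x 150 mm tall (z up), 250 g, lowest 24 mm bevelled to 12 mm thick at the foot. Stands in any one of the black charger's 3 bays (the other two hold 95 mm packs): 80 mm apart along its y, pockets 20 mm deep, 1.5 mm clear, base 26 mm high. Lift straight up. Grip its top 45 mm across the 26 mm to stay above the packs in the bin
- bin: clear plastic bin, fixed; origin under its centre, on the table; x across, y along the row. Inside 64 (x) x 150 mm (y), walls 3 mm thick, 60 mm high, inner floor 3 mm above the table. Holds four 95 mm packs (tops 98 mm up), two on each side of the gap, with room to slide apart. The long pack's centre is 78 mm above the table when seated
- left_pack_center (a point): centre (half-way up) of the neighbour on the +y side of the gap: a short pack in the bin, grey, 40 (x) x 26 (y) x 95 mm tall, 160 g, flat foot, top 18 mm bevelled to 12 mm thick; loose, slides or leans aside at a few newtons; axes as the bin's, z up
- right_pack_center (a point): centre (half-way up) of the neighbour on the -y side of the gap (gap 18 to 20 mm, midway between the two centres): a short pack in the bin, grey, 40 (x) x 26 (y) x 95 mm tall, 160 g, flat foot, top 18 mm bevelled to 12 mm thick; loose, slides or leans aside at a few newtons; axes as the bin's, z up
Mind the look-alikes: they are no part of the job. Leave any yellow look-alike of the part that bears long_pack_center alone.

How it is judged:
On the way:
1. the long pack is lifted clear of the charger (height (world z) of long_pack_center above 0.115 m), for 0.1 s.
At the end, for the whole second after the job is handed in: The long pack stands on the bin's floor (centre under 90 mm high, seated is 78), within 15 degrees of upright, between the two packs that flanked the gap and inside the bin, at rest; both of those still stand in the bin within 20 degrees of upright (height (world z) of long_pack_center below 0.09 m and angle between long_pack_center's own z axis and vertical below 0.26 rad and x of long_pack_center in the frame of bin between -0.033 and 0.033 m and y of long_pack_center in the frame of bin between -0.076 and 0.076 m and y of long_pack_center in the frame of left_pack_center below -0.01 m and y of long_pack_center in the frame of right_pack_center above 0.01 m and linear speed of long_pack below 0.03 m/s and angle between each of left_pack_center, right_pack_center's own z axis and vertical below 0.35 rad and height (world z) of each of left_pack_center, right_pack_center below 0.07 m and x of left_pack_center in the frame of bin between -0.033 and 0.033 m and y of left_pack_center in the frame of bin between -0.076 and 0.076 m and x of right_pack_center in the frame of bin between -0.033 and 0.033 m and y of right_pack_center in the frame of bin between -0.076 and 0.076 m); the robot touches nothing.
It fails at once if the pack is jammed hard against a neighbour (over 40 N) (contact force between long_pack and left_pack above 40 N or contact force between long_pack and right_pack above 40 N).
It fails at once if the pack is dropped into the bin rather than lowered (over 0.6 m/s there) (height (world z) of long_pack_center below 0.17 m and horizontal distance between long_pack_center and bin below 0.08 m and linear speed of long_pack above 0.6 m/s).
It also fails if it takes over 38 s, if anything falls off the work surface, if the arm or the gripper's body presses on something with over 40 N, if the wrist force passes 120 N, or if a joint passes its speed limit or range.

## Working session

There is one attempt and no reset: what is moved stays moved. The work goes in short steps, Python scripts to look and compute and a tool call to move; the robot and the scene stay as the last step left them, time stands still between calls to the robot, and variables do not carry over. Pictures are saved under pics/ and viewed, at most 10 in all, crops included, and the job is handed in when it is done.

Besides the shell and the picture viewer there is one more tool, called after "Emit:" as name(argument=value, ...) on one line, values as JSON. jog_arm: Moves the arm, as the interface text tells. Its arguments: {"type":"object","properties":{"motion":{"type":"array"},"squeeze":{"type":"number"}},"required":["motion"]}

```bash
mkdir -p pics; cat > h.py <<'E'
import numpy as np, cv2, pickle
from rig import robot, optics
def cam(n,save=None):
    c=optics.read_camera(n)
    if save: cv2.imwrite('pics/'+save,c['frame'][...,::-1]); pickle.dump(c,open('pics/'+save+'.pkl','wb'))
    return c
def ray(c,u,v):
    f=c['frame'].shape[0]/2/np.tan(np.radians(c['fovy'])/2)
    R=np.array(c['R']);t=np.array(c['t'])
    return -R.T@t, R.T@np.array([(u-c['cx'])/f,(v-c['cy'])/f,1])
def onz(c,u,v,z):
    o,d=ray(c,u,v); return (o+d*(z-o[2])/d[2]).round(4)
def proj(c,X):
    f=c['frame'].shape[0]/2/np.tan(np.radians(c['fovy'])/2)
    p=np.array(c['R'])@np.array(X)+np.array(c['t']); return (p[:2]/p[2]*f+[c['cx'],c['cy']]).round(1)
E
python3 - <<'E'
from h import *
a=cam('top','top0.png');b=cam('side','side0.png')
for c in(a,b): print(c['fovy'],c['cx'],c['cy'],np.round(c['R'],3).tolist(),np.round(c['t'],3))
s=robot.state();print(s['clock'],s['ee_pos'],np.round(s['tool_rot'],3).tolist(),s['opening'],s['wrist_force'])
E
```

```text
44.49653285491883 277.03183180207236 206.91445411788416 [[0.015, -1.0, 0.016], [-0.99, -0.017, -0.142], [0.142, -0.013, -0.99]] [0.088 0.531 0.994]
48.65435923597342 283.8289538122761 214.6759013134076 [[-0.997, -0.073, -0.015], [-0.042, 0.711, -0.702], [0.062, -0.7, -0.712]] [0.527 0.006 1.003]
0.1 [0.14956269 0.60660187 0.30333369] [[-0.971, 0.239, -0.0], [0.239, 0.971, -0.001], [-0.0, -0.001, -1.0]] 1.0016990731796929 [ 0.19781982 -0.8716161   0.25589695]
```

View pics/top0.png

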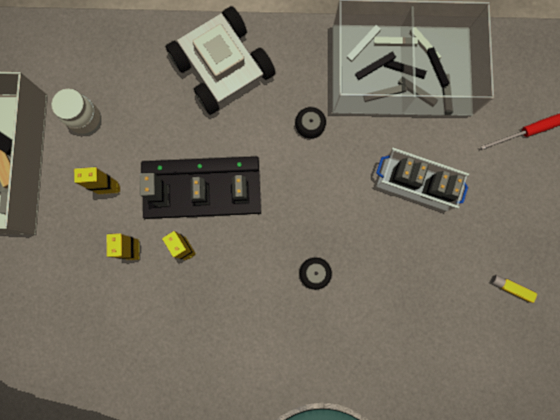

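View pics/side0.png

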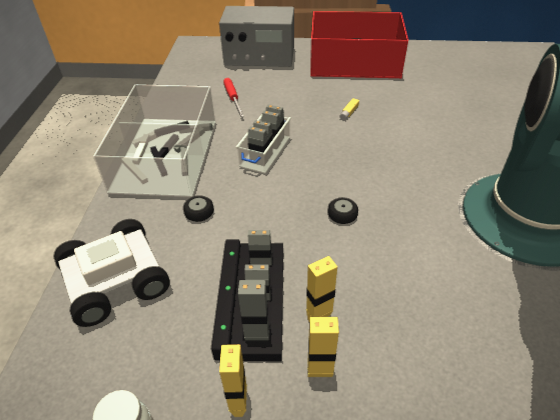

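Candidates in the charger, in the top view: (149,185), (197,189) and (239,187). The one at (149,185) looks largest and is shifted furthest out, which fits the 150 mm pack. In the side view that is the front one at (252,290). I'll confirm with an enlarged crop.

```bash
python3 - <<'E'
from h import *
a=pickle.load(open('pics/top0.png.pkl','rb'));b=pickle.load(open('pics/side0.png.pkl','rb'))
A=a['frame'][...,::-1];B=b['frame'][...,::-1]
c1=cv2.resize(A[145:225,130:270],None,fx=4,fy=4,interpolation=cv2.INTER_CUBIC)[:300,:400]
c1=cv2.resize(A[145:225,130:270],(525,300),interpolation=cv2.INTER_CUBIC)
c2=cv2.resize(A[140:215,365:475],(440,300),interpolation=cv2.INTER_CUBIC)[:, :]
c3=cv2.resize(B[215:365,205:295],(360,600),interpolation=cv2.INTER_CUBIC)
im=np.zeros((600,800,3),np.uint8); im[:300,:440]=cv2.resize(c1,(440,300*440//525))[:300] if 0 else cv2.resize(c1,(440,300)); im[300:,:440]=c2; im[:,440:]=c3
cv2.imwrite('pics/crop1.png',im)
E
```

```text
(no output)
```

View pics/crop1.png

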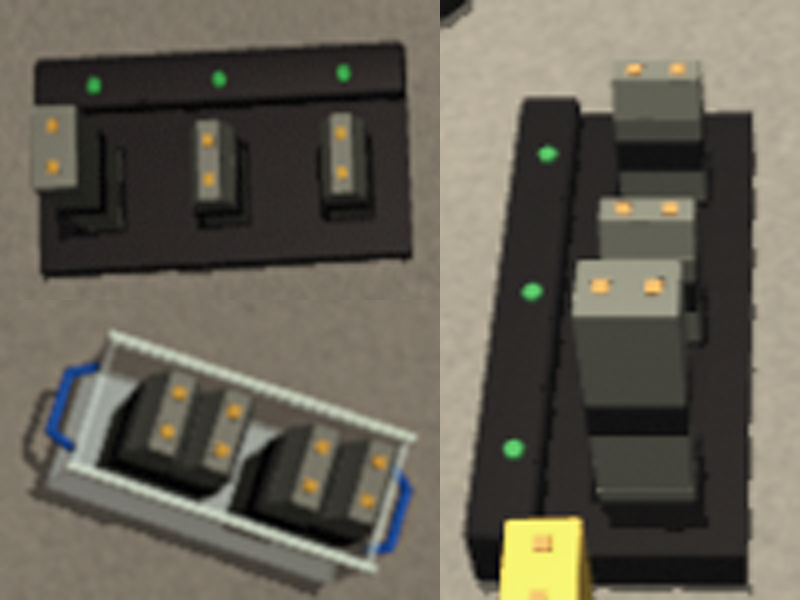

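The crop confirms it: the long pack is the flat-topped, 26 mm wide grey one in the left (+y) bay, at top-view (149,185). The other two have bevelled tops and are short. The gap is between the 2nd and 3rd packs in the bin.

```bash
cat >> h.py <<'E'
def dots(c,box):
    x0,y0,x1,y1=box; f=c['frame'].astype(int)
    w=np.clip(f[...,0]-f[...,2]-70,0,None)*((f[...,0]-f[...,1])>25)
    m=np.zeros(w.shape,np.uint8); m[y0:y1,x0:x1]=(w>0)[y0:y1,x0:x1]
    n,l=cv2.connectedComponents(m,connectivity=8); r=[]
    for i in range(1,n):
        ys,xs=np.where(l==i); k=w[ys,xs]
        if k.sum()>60: r.append([(xs*k).sum()/k.sum(),(ys*k).sum()/k.sum()])
    return np.array(r)
E
python3 - <<'E'
from h import *
a=pickle.load(open('pics/top0.png.pkl','rb'));b=pickle.load(open('pics/side0.png.pkl','rb'))
for n,c,bc,bb in(('top',a,(135,160,260,210),(385,150,470,205)),('side',b,(235,225,275,300),(240,100,300,150))):
    print(n)
    for p in dots(c,bc): print(' ch',p.round(1),onz(c,*p,.157)[:2],onz(c,*p,.102)[:2])
    for p in dots(c,bb): print(' bin',p.round(1),onz(c,*p,.099)[:2])
E
```

```text
top
 ch [146.1 178. ] [0.5607 0.3315] [0.5715 0.345 ]
 ch [237.9 180. ] [0.56   0.1682] [0.5709 0.1718]
 ch [195.7 182. ] [0.5552 0.2433] [0.5657 0.2514]
 ch [146.3 189.1] [0.5408 0.3302] [0.5504 0.3437]
 ch [238.4 190.5] [0.5411 0.1669] [0.5508 0.1704]
 ch [195.9 192.3] [0.5366 0.2421] [0.546  0.2502]
 bin [409.3 162.8] [ 0.611  -0.1556]
 bin [423.  167.3] [ 0.6026 -0.1818]
 bin [406.4 172.3] [ 0.5922 -0.1495]
 bin [445.1 176.2] [ 0.586  -0.2238]
 bin [420.  177.1] [ 0.5835 -0.1755]
 bin [459.4 180. ] [ 0.5791 -0.251 ]
 bin [442.1 186. ] [ 0.5669 -0.2174]
 bin [456.3 189.8] [ 0.56   -0.2445]
side
 ch [253.1 231.7] [0.5609 0.2191] [0.5703 0.1692]
 ch [264.  231.7] [0.5427 0.2181] [0.5504 0.168 ]
 ch [250.3 266.6] [0.5564 0.2924] [0.5654 0.2496]
 ch [262.1 266.6] [0.5381 0.2913] [0.5454 0.2484]
 ch [244.6 286. ] [0.5605 0.3295] [0.5699 0.2903]
 ch [257.9 286.1] [0.5406 0.3284] [0.548 0.289]
 bin [270.  105.8] [ 0.5793 -0.2548]
 bin [277.6 107.3] [ 0.5601 -0.2491]
 bin [266.2 111.8] [ 0.5861 -0.2278]
 bin [274.1 113.5] [ 0.5663 -0.2214]
 bin [257.5 121.6] [ 0.6025 -0.1856]
 bin [265.5 123.2] [ 0.5829 -0.1796]
 bin [252.7 127.9] [ 0.6108 -0.1592]
 bin [260.5 129.7] [ 0.592  -0.1531]
```

Long pack: top at (0.5506, 0.330), yaw about +0.06. Gap: (0.585, -0.2015), yaw about -0.32. Moving to above the long pack.

Emit:
jog_arm(motion=[[-2.68,-1.02,0,0,0,0,5.5],[-2.68,-1.02,0,0,0,0,5.5],[-2.68,-1.02,0,0,0,0,5.5],[-2.68,-1.02,0,0,0,0,5.5],[-2.68,-1.02,0,0,0,0,5.5],[-2.68,-1.02,0,0,0,0,5.5],[-2.68,-1.02,0,0,0,0,5.5],[-2.68,-1.02,0,0,0,0,5.5],[-2.68,-1.02,0,0,0,0,5.5],[-2.68,-1.02,0,0,0,0,5.5],[-2.68,-1.02,0,0,0,0,5.5],[-2.68,-1.02,0,0,0,0,5.5],[-2.68,-1.02,0,0,0,0,5.5],[-2.68,-1.02,0,0,0,0,5.5],[-2.68,-1.02,0,0,0,0,5.5],[-2.68,-1.02,0,0,0,0,5.5],[-2.68,-1.02,0,0,0,0,5.5],[0,0,0,0,0,-0.1,5.5],[0,0,0,0,0,-0.1,5.5],[0,0,0,0,0,-0.1,5.5]])

```text
clock: 1.77
ee_pos: [0.5507, 0.3289, 0.3033]
tool_rot: [[-0.998, -0.062, -0.001], [-0.062, 0.998, -0.001], [0.001, -0.001, -1.0]]
wrist_force: [0.5, 1.2, -0.4]
opening: 0.645
finger_force: 0.0
```

```bash
python3 - <<'E'
from h import *
c=cam('wrist','w1.png')
s=robot.state();R=np.array(s['tool_rot']);p=np.array(s['ee_pos']);print(s['clock'],p,R.round(4).tolist(),s['opening'],np.abs(s['qvel']).max())
print('delta tool',R.T@(np.array([.5506,.330,.188])-p))
print(proj(c,[.5506,.330,.156]),np.round(c['R'],3).tolist())
d=dots(c,(0,0,560,420))
for q in d: print(q.round(1),onz(c,*q,.157),onz(c,*q,.102))
E
```

```text
1.8167 [0.55050719 0.32912628 0.30343316] [[-0.9975, -0.0705, -0.0006], [-0.0705, 0.9975, -0.0006], [0.0006, -0.0005, -1.0]] 0.6447981413313876 0.21630625284700916
delta tool [-0.00022826  0.00092529  0.11543257]
[279.3 219.2] [[-0.064, 0.998, -0.001], [0.961, 0.062, 0.269], [0.268, 0.016, -0.963]]
[206.7  32. ] [0.4487 0.2848 0.157 ] [0.4397 0.2742 0.102 ]
[384.9  40.4] [0.4468 0.38   0.157 ] [0.4373 0.3937 0.102 ]
[ 68.3 188.3] [0.5392 0.2036 0.157 ] [0.5533 0.1723 0.102 ]
[175.2 187.2] [0.5344 0.267  0.157 ] [0.5473 0.2519 0.102 ]
[282.7 204.9] [0.5412 0.3315 0.157 ] [0.5558 0.3328 0.102 ]
[177.4 212.9] [0.5503 0.2682 0.157 ] [0.5672 0.2534 0.102 ]
[ 72.6 213.9] [0.555  0.2048 0.157 ] [0.5731 0.1738 0.102 ]
[436.8 237. ] [0.5555 0.4275 0.157 ] [0.5738 0.4533 0.102 ]
[461.1 228.2] [0.549  0.4413 0.157 ] [0.5656 0.4707 0.102 ]
[469.7 228. ] [0.5485 0.4465 0.157 ] [0.565  0.4772 0.102 ]
[283.  236.2] [0.5611 0.333  0.157 ] [0.5808 0.3347 0.102 ]
[472.5 249.4] [0.5622 0.4511 0.157 ] [0.5822 0.4829 0.102 ]
[441.  250.3] [0.5641 0.4317 0.157 ] [0.5845 0.4585 0.102 ]
```

View pics/w1.png

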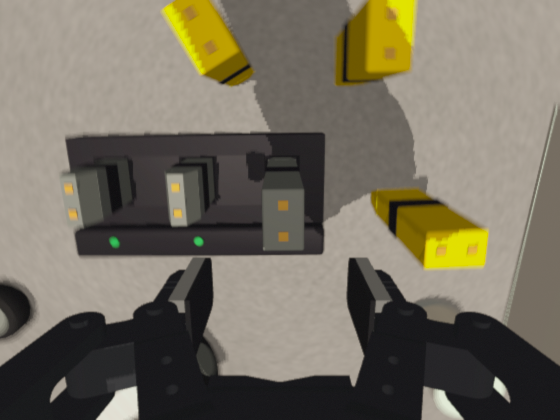

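The wrist view shows the long pack's dots at (283,205) and (283,236), midway between the fingers, with yellow packs clear of both. Descending to grip.

Emit:
jog_arm(motion=[[0,0.15,1.5,0,0,0,5.5],[0,0,2,0,0,0,5.5],[0,0,2,0,0,0,5.5],[0,0,2,0,0,0,5.5],[0,0,2,0,0,0,5.5],[0,0,1.5,0,0,0,5.5],[0,0,0.5,0,0,0,5.5],[0,0,0,0,0,0,5.5],[0,0,0,0,0,0,2.3],[0,0,0,0,0,0,2.0],[0,0,0,0,0,0,1.5],[0,0,0,0,0,0,1.5],[0,0,0,0,0,0,1.5],[0,0,0,0,0,0,1.5],[0,0,0,0,0,0,1.5],[0,0,0,0,0,0,1.5]], squeeze=50)

```text
clock: 3.15
ee_pos: [0.5509, 0.3311, 0.1902]
tool_rot: [[-0.998, -0.058, 0.002], [-0.058, 0.998, 0.001], [-0.002, 0.001, -1.0]]
wrist_force: [0.2, -0.8, 6.5]
opening: 0.299
finger_force: 50.1
```

Emit:
jog_arm(motion=[[0,0,-0.5,0,0,0,1.5],[0,0,-1,0,0,0,1.5],[0,0,-1.5,0,0,0,1.5],[0,0,-1.5,0,0,0,1.5],[0,0,-1.5,0,0,0,1.5],[0,0,-2,0,0,0,1.5],[0,0,-2,0,0,0,1.5],[0,0,-2,0,0,0,1.5],[0,0,-2,0,0,0,1.5],[0,0,-1.5,0,0,0,1.5],[0,0,-0.5,0,0,0,1.5],[0,0,0,0,0,0,1.5],[0,0,0,0,0,0,1.5]])

```text
clock: 4.23
ee_pos: [0.5502, 0.3307, 0.3485]
tool_rot: [[-0.998, -0.058, -0.0], [-0.058, 0.998, -0.0], [0.0, -0.0, -1.0]]
wrist_force: [0.3, 0.2, -2.6]
opening: 0.299
finger_force: 49.4
```

```bash
python3 - <<'E'
from h import *
s=robot.state();R=np.array(s['tool_rot']);p=np.array(s['ee_pos']);print(s['clock'],p,R.round(4).tolist(),s['opening'],s['finger_force'],s['wrist_force'])
print('delta tool cm',100*R.T@(np.array([.5847,-.2016,.345])-p))
E
```

```text
4.2333 [0.55015984 0.33073993 0.34849946] [[-0.9983, -0.0581, -0.0004], [-0.0581, 0.9983, -0.0003], [0.0004, -0.0002, -1.0]] 0.2990103317727849 49.38931167125702 [ 0.2901038   0.22490009 -2.60407345]
delta tool cm [ -0.35358068 -53.34467426   0.36246763]
```

Emit:
jog_arm(motion=[[0,-2,0,0,0,0,1.5],[0,-3,0,0,0,0,1.5],[0,-3.6,0,0,0,0,1.5],[0,-3.6,0,0,0,0,1.5],[0,-3.6,0,0,0,0,1.5],[0,-3.6,0,0,0,0,1.5],[0,-3.6,0,0,0,0,1.5],[0,-3.6,0,0,0,0,1.5],[0,-3.6,0,0,0,0,1.5],[0,-3.6,0,0,0,0,1.5],[0,-3.6,0,0,0,0,1.5],[0,-3.6,0,0,0,0,1.5],[0,-3.6,0,0,0,0,1.5],[0,-3.6,0,0,0,0,1.5],[-0.2,-3,0,0,0,0,1.5],[-0.2,-2,0,0,0,0,1.5],[0,0,0,0,0,0.095,1.5],[0,0,0,0,0,0.095,1.5],[0,0,0,0,0,0.095,1.5],[0,0,0,0,0,0.095,1.5]])

```text
clock: 5.9
ee_pos: [0.5849, -0.2, 0.3475]
tool_rot: [[-0.947, 0.321, -0.002], [0.321, 0.947, 0.0], [0.002, -0.0, -1.0]]
wrist_force: [0.4, 0.0, -2.8]
opening: 0.297
finger_force: 49.8
```

Emit:
jog_arm(motion=[[0,0,0,0,0,0,1.5],[0,0,0,0,0,0,1.5],[0,0,0,0,0,0,1.5]])

```text
clock: 6.15
ee_pos: [0.5852, -0.1999, 0.3483]
tool_rot: [[-0.95, 0.313, -0.001], [0.313, 0.95, 0.0], [0.001, -0.0, -1.0]]
wrist_force: [0.4, 0.0, -1.9]
opening: 0.299
finger_force: 49.8
```

```bash
python3 - <<'E'
from h import *
c=cam('wrist','w2.png'); a=cam('top'); b=cam('side')
s=robot.state();R=np.array(s['tool_rot']);p=np.array(s['ee_pos']);print(s['clock'],p,R.round(4).tolist(),s['opening'],s['finger_force'],s['wrist_force'])
for q in dots(c,(0,0,560,420)): print(q.round(1),onz(c,*q,.099))
W=c['frame'][...,::-1]; 
A=cv2.resize(a['frame'][130:220,370:490,::-1],(400,300)); B=cv2.resize(b['frame'][40:160,220:320,::-1],(250,300))
im=np.zeros((600,800,3),np.uint8); im[:300,:400]=A; im[300:,:250]=B; im[:300,400:]=cv2.resize(W,(400,300)); cv2.imwrite('pics/c2.png',im)
E
```

```text
6.3 [ 0.58524603 -0.20003633  0.34877576] [[-0.9492, 0.3147, -0.0002], [0.3147, 0.9492, -0.0], [0.0002, -0.0001, -1.0]] 0.29901624109883435 49.83756244182587 [-0.38265823 -0.47401362 -2.08014685]
[57.1 22.3] [ 0.4079 -0.3231  0.099 ]
[ 1.5 36. ] [ 0.4031 -0.3693  0.099 ]
[ 5.5 36. ] [ 0.404  -0.3663  0.099 ]
[ 8. 36.] [ 0.4047 -0.3645  0.099 ]
[10. 37.] [ 0.4058 -0.3633  0.099 ]
[13.5 37. ] [ 0.4067 -0.3607  0.099 ]
[17.5 38. ] [ 0.4083 -0.358   0.099 ]
[22. 38.] [ 0.4094 -0.3547  0.099 ]
[25.5 39. ] [ 0.4109 -0.3524  0.099 ]
[29. 39.] [ 0.4118 -0.3498  0.099 ]
[56.4 41. ] [ 0.4198 -0.3298  0.099 ]
[34. 40.] [ 0.4137 -0.3464  0.099 ]
[39. 40.] [ 0.4149 -0.3426  0.099 ]
[42. 41.] [ 0.4163 -0.3407  0.099 ]
[45. 41.] [ 0.417  -0.3384  0.099 ]
[47. 41.] [ 0.4175 -0.3369  0.099 ]
[50. 42.] [ 0.4189 -0.335   0.099 ]
[253.5 171.9] [ 0.5673 -0.2161  0.099 ]
[221.5 174.5] [ 0.5608 -0.2432  0.099 ]
[305.3 175.3] [ 0.5841 -0.1743  0.099 ]
[336.6 175.2] [ 0.5925 -0.1484  0.099 ]
[253.4 194.4] [ 0.5862 -0.2228  0.099 ]
[222.4 196.7] [ 0.5796 -0.2494  0.099 ]
[305.3 197. ] [ 0.6027 -0.18    0.099 ]
[335.6 197.3] [ 0.6113 -0.1546  0.099 ]
[279.6 298. ] [ 0.69   -0.2325  0.099 ]
[279.7 353.3] [ 0.7484 -0.2516  0.099 ]
```

View pics/c2.png

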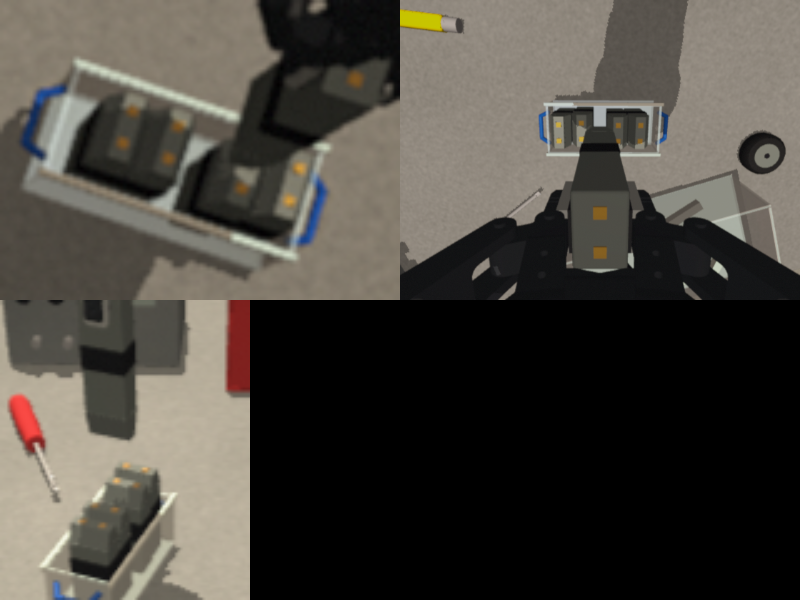

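The wrist view shows the held pack's dots at column 280, midway between the neighbours' columns 253 and 305, and the rows are parallel. Lowering it.

Emit:
jog_arm(motion=[[0,0,0.5,0,0,0,1.5],[0,0,1,0,0,0,1.5],[0,0,1.3,0,0,0,1.5],[0,0,1.3,0,0,0,1.5],[0,0,1,0,0,0,1.5],[0,0,0.6,0,0,0,1.5],[0,0,0.4,0,0,0,1.5],[0,0,0.4,0,0,0,1.5],[0,0,0.4,0,0,0,1.5],[0,0,0.4,0,0,0,1.5],[0,0,0.3,0,0,0,1.5],[0,0,0.3,0,0,0,1.5],[0,0,0.3,0,0,0,1.5],[0,0,0,0,0,0,1.5]])

```text
clock: 7.47
ee_pos: [0.5852, -0.1999, 0.2664]
tool_rot: [[-0.949, 0.316, -0.0], [0.316, 0.949, 0.0], [0.0, -0.0, -1.0]]
wrist_force: [0.8, 0.1, -2.6]
opening: 0.298
finger_force: 49.8
```

Emit:
jog_arm(motion=[[0,0,0.25,0,0,0,1.5],[0,0,0.25,0,0,0,1.5],[0,0,0.25,0,0,0,1.5],[0,0,0.25,0,0,0,1.5],[0,0,0.25,0,0,0,1.5],[0,0,0.25,0,0,0,1.5],[0,0,0.25,0,0,0,1.5],[0,0,0.25,0,0,0,1.5]])

```text
clock: 8.13
ee_pos: [0.5854, -0.2, 0.2467]
tool_rot: [[-0.949, 0.316, 0.0], [0.316, 0.949, -0.0], [-0.0, -0.0, -1.0]]
wrist_force: [-0.2, 0.1, -1.4]
opening: 0.301
finger_force: 50.0
```

Emit:
jog_arm(motion=[[0,0,0.25,0,0,0,1.5],[0,0,0.25,0,0,0,1.5],[0,0,0.25,0,0,0,1.5],[0,0,0.25,0,0,0,1.5],[0,0,0.25,0,0,0,1.5],[0,0,0.25,0,0,0,1.5]])

```text
clock: 8.63
ee_pos: [0.5853, -0.2, 0.2317]
tool_rot: [[-0.949, 0.316, 0.0], [0.316, 0.949, -0.0], [-0.0, -0.0, -1.0]]
wrist_force: [-0.4, 0.4, -1.2]
opening: 0.299
finger_force: 50.1
```

```bash
python3 - <<'E'
from h import *
c=cam('wrist'); a=cam('top'); b=cam('side')
W=c['frame'][...,::-1]
A=cv2.resize(a['frame'][130:220,370:490,::-1],(400,300)); B=cv2.resize(b['frame'][60:180,220:320,::-1],(250,300))
im=np.zeros((600,800,3),np.uint8); im[:300,:400]=A; im[300:,:250]=B; im[:300,400:]=cv2.resize(W,(400,300)); im[300:,400:]=cv2.resize(W[120:270,180:380],(400,300)); cv2.imwrite('pics/c3.png',im)
s=robot.state();print(s['clock'],s['ee_pos'],s['wrist_force'],s['torque'])
E
```

```text
8.7833 [ 0.58520471 -0.19997755  0.23165573] [-0.2066836   0.05970175 -2.32661111] [0.05023556 0.00243933 0.04919628]
```

View pics/c3.png

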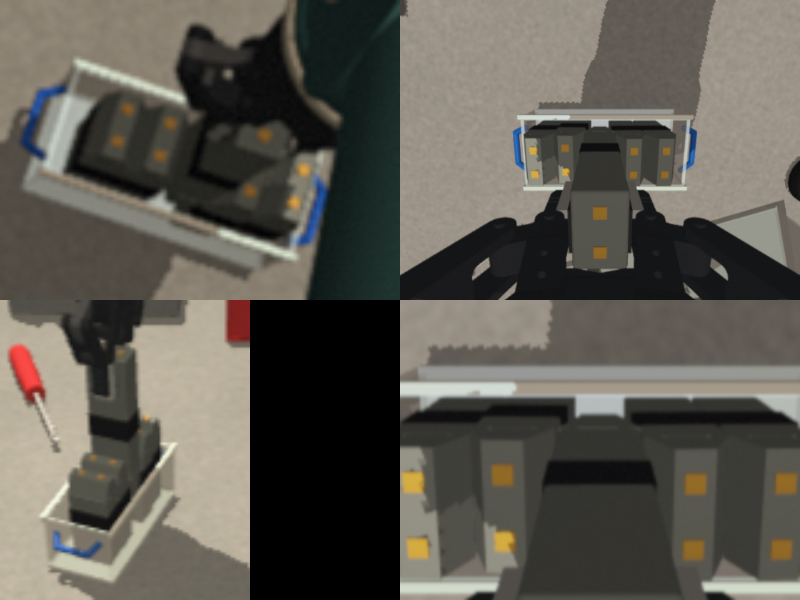

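The pack is between its neighbours, which remain upright and have been nudged apart slightly, with low forces. Continuing down.

Emit:
jog_arm(motion=[[0,0,0.25,0,0,0,1.5],[0,0,0.25,0,0,0,1.5],[0,0,0.25,0,0,0,1.5],[0,0,0.25,0,0,0,1.5],[0,0,0.25,0,0,0,1.5],[0,0,0.25,0,0,0,1.5],[0,0,0.25,0,0,0,1.5],[0,0,0.25,0,0,0,1.5]])

```text
clock: 9.45
ee_pos: [0.5853, -0.2, 0.2117]
tool_rot: [[-0.949, 0.316, 0.0], [0.316, 0.949, -0.0], [-0.0, -0.0, -1.0]]
wrist_force: [-0.2, 0.4, -1.7]
opening: 0.299
finger_force: 50.0
```

Emit:
jog_arm(motion=[[0,0,0.25,0,0,0,1.5],[0,0,0.25,0,0,0,1.5],[0,0,0.25,0,0,0,1.5],[0,0,0.25,0,0,0,1.5],[0,0,0.25,0,0,0,1.5],[0,0,0.25,0,0,0,1.5],[0,0,0.25,0,0,0,1.5]])

```text
clock: 10.03
ee_pos: [0.5854, -0.2, 0.1942]
tool_rot: [[-0.949, 0.316, 0.0], [0.316, 0.949, -0.0], [-0.0, -0.0, -1.0]]
wrist_force: [-0.3, -0.1, 1.1]
opening: 0.3
finger_force: 50.1
```

Emit:
jog_arm(motion=[[0,0,0.15,0,0,0,1.5],[0,0,0.15,0,0,0,1.5],[0,0,0.1,0,0,0,1.5],[0,0,0,0,0,0,1.5]])

```text
clock: 10.37
ee_pos: [0.5853, -0.2, 0.1903]
tool_rot: [[-0.949, 0.316, -0.0], [0.316, 0.949, -0.0], [0.0, -0.0, -1.0]]
wrist_force: [0.4, -0.3, -2.6]
opening: 0.298
finger_force: 50.1
```

Emit:
jog_arm(motion=[[0,0,0.1,0,0,0,1.5],[0,0,0.1,0,0,0,1.5],[0,0,0,0,0,0,1.5]])

```text
clock: 10.62
ee_pos: [0.5853, -0.2001, 0.1884]
tool_rot: [[-0.949, 0.316, 0.0], [0.316, 0.949, -0.0], [-0.0, -0.0, -1.0]]
wrist_force: [0.7, 0.7, -0.5]
opening: 0.296
finger_force: 50.2
```

Emit:
jog_arm(motion=[[0,0,0.1,0,0,0,1.5],[0,0,0.05,0,0,0,1.5],[0,0,0,0,0,0,1.5]])

```text
clock: 10.87
ee_pos: [0.5854, -0.2001, 0.1872]
tool_rot: [[-0.949, 0.316, 0.0], [0.316, 0.949, -0.0], [-0.0, -0.0, -1.0]]
wrist_force: [0.2, 0.4, 4.9]
opening: 0.296
finger_force: 50.9
```

Contact with the floor at the predicted height. Releasing and backing off.

Emit:
jog_arm(motion=[[0,0,0,0,0,0,2.8],[0,0,0,0,0,0,3.2],[0,0,0,0,0,0,4],[0,0,0,0,0,0,5],[0,0,0,0,0,0,5],[0,0,0,0,0,0,5],[0,0,-0.5,0,0,0,5],[0,0,-1,0,0,0,5],[0,0,-1.5,0,0,0,5],[0,0,-2,0,0,0,5],[0,0,-2,0,0,0,5],[0,0,-2,0,0,0,5],[0,0,-2,0,0,0,5],[0,0,-1,0,0,0,5],[0,0,0,0,0,0,5]])

```text
clock: 12.12
ee_pos: [0.5859, -0.2003, 0.3098]
tool_rot: [[-0.949, 0.316, 0.004], [0.316, 0.949, -0.001], [-0.004, 0.0, -1.0]]
wrist_force: [0.1, 0.1, -0.3]
opening: 0.591
finger_force: 0.0
```

```bash
python3 - <<'E'
from h import *
c=cam('wrist'); b=cam('side')
W=c['frame'][...,::-1]
B=cv2.resize(b['frame'][60:180,220:320,::-1],(400,480))
im=np.zeros((480,800,3),np.uint8); im[:,:400]=B; im[:300,400:]=cv2.resize(W,(400,300)); cv2.imwrite('pics/c4.png',im)
for q in dots(c,(150,100,430,420)): print(q.round(1),onz(c,*q,.099)[:2],onz(c,*q,.154)[:2])
s=robot.state();print(s['clock'],s['ee_pos'],s['opening'],s['wrist_force'])
E
```

```text
[239.1 178.2] [ 0.5646 -0.2241] [ 0.5562 -0.2149]
[205.2 180.9] [ 0.5584 -0.2495] [ 0.5513 -0.2353]
[320.1 181.5] [ 0.5866 -0.1659] [ 0.5739 -0.1682]
[354.1 181.3] [ 0.5946 -0.1411] [ 0.5804 -0.1483]
[279.9 198.2] [ 0.5894 -0.1994] [ 0.5762 -0.195 ]
[240.  203.3] [ 0.5835 -0.2302] [ 0.5714 -0.2198]
[206.7 206. ] [ 0.5773 -0.2557] [ 0.5665 -0.2403]
[352.8 206.4] [ 0.6136 -0.1473] [ 0.5956 -0.1532]
[319.3 206.5] [ 0.6055 -0.1722] [ 0.5891 -0.1732]
[279.7 228.3] [ 0.6128 -0.2073] [ 0.5949 -0.2014]
12.2167 [ 0.58521496 -0.19990166  0.30676038] 0.5877782196221272 [ 0.8341537   0.10861444 -0.00084859]
```

View pics/c4.png

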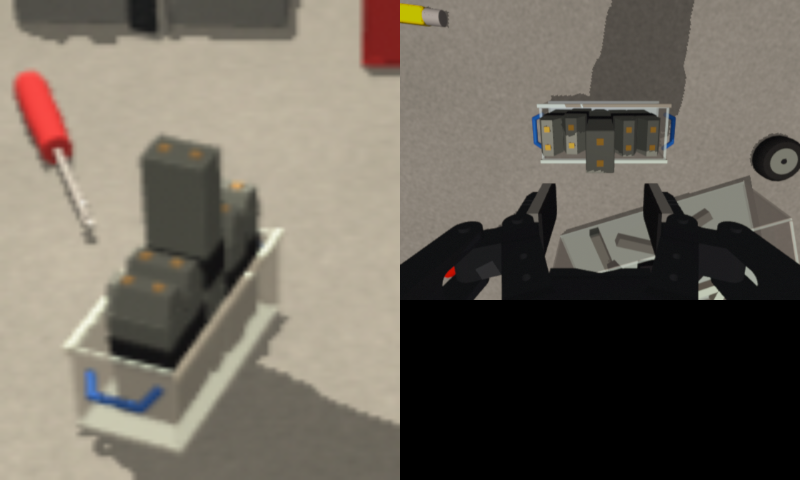

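The long pack stands upright between its two neighbours, with its top at about (0.585, -0.198) and z about 0.154. All four short packs are upright and the gripper is clear. Handing in.

```bash
python3 -c "
from rig import robot
print(robot.finish_job())"
```

```text
the job is handed in; nothing more can be done
None
```

I moved the long pack from the charger's +y bay to the bin, and it stands upright on the bin floor between its two still-standing neighbours; I handed the job in at about 12 s of the 38 s allowed, and no verdict was returned.

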